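# Unlock the knife carrier and put the last spreading knife away

## Robot

A 6-joint arm with a two-finger parallel gripper is mounted at the origin on a cart in front of the work surface, level with it; the furniture and walls round the work are solid. World frame = base frame: x ahead of the robot, y to its left, z up, the work surface at z = 0. Lengths are in m, angles in rad, forces in N, time in s.
With the tool pointing down it reaches from about 0.35 to 1 m from the base axis. Payload 7.1 kg.
Tool frame: the origin (TCP) lies at the very end of the fingers, on their centre line; the grasp point (between the pads) lies 19 mm behind it (manip.pinch_z is the distance from the TCP to the grasp point, in m); z points along the fingers, y is the line along which they close (so a half turn about z gives the same grasp; the last joint's range is limited). The gripper opens to 85 mm and grips with 20 to 120 N. Pads are 22 mm wide; open, the fingers measure 114 mm over their backs; the gripper's body (76 mm by 85 mm) begins 54 mm behind the grasp point. The pads swing forward as they close: fully open they stand 13 mm farther back than shut.
Start: joints at [1.256, 0.423, 1.63, -0, 1.089, -0.019], TCP at [0.182, 0.598, 0.231] pointing down, gripper open.
Joint ranges: [-3, 3], [-0.9, 2.11], [0.09, 2.58], [-1.31, 4.45], [0.11, 2.69], [-2.54, 2.54]. Speed limits (rad/s): [2.39, 2.39, 3.01, 3.14, 3.14, 3.14].

## Interface

Orientations are given as a rotation vector (axis times angle).
In Python, from rig import manip gives the robot as it stands. Calls block until the motion is done:
- manip.move_to(position, orientation): joint-space move of the TCP to a pose.
- manip.servo_line(position, orientation=None, rate=0.15): straight line of the TCP; orientation=None keeps the orientation; rate is the mean speed in m/s.
- manip.set_joints(angles): joint-space move.
- manip.command_gripper(opening, f_grip=None): finger opening in m; f_grip is the grip in N (None keeps the last); returns when the fingers have stopped.
- manip.hold(seconds).
- manip.solve_ik(position, orientation): joint angles nearest the present ones, or None.
- manip.camera(name): name is "scene" or "top" or "wrist"; returns a dict with "image" (400x640x3 uint8, red, green, blue), "fx", "fy", "cx", "cy" (pixels), "cam_to_world" (4x4, takes a point from camera to world coordinates); the wrist camera has in their place "mount" (4x4, takes a point from camera to tool coordinates, whose origin is the TCP and whose axes are the flange's). Camera axes: x right, y down, z forward; pixel columns grow to the right and rows downward; lengths in m; the calibration is good to about 2 mm. A picture is of the moment at which its call begins: read the wrist's pose just before it. There is no depth.
A pose or a line that the arm cannot do raises manip.IKError and nothing moves.
- manip.sign_off(): hands the job in; it is judged then, once.
Trained networks look in the newest picture that a camera, given by its name, has taken for a name from the list of things; names that differ only in an ending like _2 or _b are one class to them, and where a whole thing is asked for, a point or a joint stands for the part that bears it (a point fixed in the world has none). Each returns a list of dicts, best first, with "p" (0 to 1); they miss things now and then, are a little off and sometimes report something else, mostly with a low value. They report only what shows in the picture. A call takes as long as a camera call.
- manip.search_frame(camera, thing): "rect" ([left, top, right, bottom] in pixels, round what is visible of it).
- manip.regions_of(camera, thing): "pixels" (400x640 bool, what is visible of it) and "rect" ([left, top, right, bottom] in pixels, round what is visible of it).
Readings, each from a call of its own:
- manip.read_time(): time.
- manip.read_joint_positions(): joint angles.
- manip.read_joint_vel(): joint speeds.
- manip.read_tau(): joint torques, N m.
- manip.read_position(): TCP position.
- manip.read_ee_rot(): TCP orientation.
- manip.read_contact_force(): force on the tool from outside, world axes, zero at the start.
- manip.read_torque(): the same for the moment, N m.
- manip.read_width(): finger opening in m.
- manip.read_grip_force(): force on a finger pad.
Only numpy, scipy, OpenCV 4.12 (cv2) and the standard library are available. Lean on these libraries where they do the work, as an engineer would, in place of code of your own. Each camera call takes 0.05 s, during which the arm holds its last target. There are 200 camera calls.

## Task

Unlock the tilted knife carrier: draw its locking rod right out and lay it in the carrier's two open parking notches. Then drop the loose spreading knife blade-down into the free slot until its shoulder sits fully home on the white block, finger guard on the same side as on the knife already there. Leave that knife and the things around as they are.

Things in the scene. Friction and masses are not known exactly. Their poses are not given: they have to be found in the camera images.
- carrier: Fixed knife carrier (mm): tilted white block (112 long, 116 wide, 52 thick) between two 5 mm steel cheeks at own y = +-58 to +-63. Origin on the table, z up. A knife in a slot points its handle along u = (0.643, 0, 0.766) of this frame, 50 deg above level; t = (-0.766, 0, 0.643) is square to it, to the upper rear. Slots at y = -36 (free) and +36 (taken), 32 wide along y, 8.5 along t, open below.
- free_slot (a point): Centre of the free slot's mouth on the block's sloping upper face, 106 mm above the table, carrier axes (as all points of the carrier). A knife fully home has its origin here; before the rod is out, the rod bars its guard from getting there.
- free_slot_guard (a point): Where the guard_tip of a knife fully home in the free slot comes to lie: 4 mm along u and 25 mm along t from free_slot.
- bore_mid (a point): Midway between the two 12 mm rod bores (one in a lug on each cheek, its axis along the carrier's y), 130 mm above the table. The rod rests 2 mm lower in them.
- notch_mid (a point): Midway between the two parking notches: the rod's axis runs through here, along the carrier's y, when parked, 110 mm above the table. Each notch is an open-topped U, 11 mm wide, in a cheek's plane, prongs up to 124 mm above the table; 54 mm to the carrier's -x of the bores.
- lock_rod: Loose steel rod (mm), 0.1 kg. Origin mid-shaft. Shaft 8 thick along own y, -74 to +74. At y -74 to -78 a collar 18 mm across that stops on the cheek; then a black grip block, y -77 to -111, 14 wide (x), z -19 to +9, which hangs down by itself. At the start fully in: origin 10 mm to the carrier's +y of bore_mid, grip outside the -y cheek, axes as the carrier's. Slides freely.
- rod_head (a point): Point on the rod's axis amid its grip block (own y = -94 mm); axes as lock_rod.
- loose_knife: Spreading knife lying flat (mm), 0.13 kg, 195 long. Origin on its axis at the shoulder, 9 mm above the table; own +x along the handle, z up. Handle black, x 0 to 90, 24 wide (y), 18 thick (z -9 to +9). Blade steel, x 0 to -105, 26 wide, 4 thick. Finger guard: plate x 0 to 8, 26 wide, z -9 to +27. Home: own x along the carrier's u, z along t (a few degrees of play).
- guard_tip (a point): Point near the guard's free edge: (4, 0, 25) mm in the loose_knife frame.
- seated_knife: Identical loose spreading knife, already home in the slot at carrier y = +36 mm, the rod passing over its guard; same frame as loose_knife. It stays there.
- tub: Spread tub with lid, 96 x 137 x 53 mm, bystander beyond the work; origin under its centre.
- cup: Plain steel cup, 76 mm across, 102 mm tall, bystander; origin under its centre.
- thermometer: Probe thermometer with a dial head, 142 mm long, lying flat, bystander; origin under its centre.

How it is judged:
On the way, in this order (a step that is already met when the one before it is completed fails the run):
1. the locking rod is drawn out of both bores (y of lock_rod in the frame of bore_mid below -0.137 m), for 0.1 s.
2. the locking rod lies in both parking notches (x of lock_rod in the frame of notch_mid between -0.005 and 0.005 m and y of lock_rod in the frame of notch_mid between -0.013 and 0.013 m and z of lock_rod in the frame of notch_mid between -0.005 and 0.005 m and angle between the y axis of lock_rod and the y axis of carrier, either way round below 0.08 rad), for 0.3 s.
3. the loose knife is fully home in the free slot (distance between loose_knife and free_slot below 0.006 m and distance between guard_tip and free_slot_guard below 0.008 m), for 0.3 s.
At the end, for the whole second after the job is handed in: Rod at rest in both notches (shaft middle within 5 mm of the notch line, 13 mm along it, 0.08 rad); loose knife at rest, home in the free slot (shoulder within 6 mm of the mouth, guard tip within 8 mm of its place on the rear side); seated knife within 12 mm of its start (all of step 2 and all of step 3 and distance of seated_knife from where it was at the start of the episode below 0.012 m and linear speed of each of lock_rod, loose_knife below 0.02 m/s); the robot touches nothing.
It fails at once if the knife already in the carrier is lifted or pushed out of place (20 mm) (distance of seated_knife from where it was at the start of the episode above 0.02 m).
It fails at once if the tub is pushed more than 30 mm (distance of tub from where it was at the start of the episode above 0.03 m).
It fails at once if the cup is pushed more than 30 mm (distance of cup from where it was at the start of the episode above 0.03 m).
It fails at once if the thermometer is pushed more than 30 mm (distance of thermometer from where it was at the start of the episode above 0.03 m).
It also fails if it takes over 64 s, if anything falls off the work surface, if the arm or the gripper's body presses on something with over 40 N, if the wrist force passes 120 N, or if a joint passes its speed limit or range.

## Working session

There is one attempt and no reset: what is moved stays moved. The work goes in short steps, each a Python script; the robot and the scene stay as the last script left them, time stands still between calls to the robot, and variables do not carry over. Pictures are saved under pics/ and viewed, at most 10 in all, crops included, and the job is handed in when it is done.

```bash
ls; mkdir -p pics
python3 - <<'E'
from rig import manip
import cv2,numpy as np
for c in ["scene","top"]:
    d=manip.camera(c); cv2.imwrite(f"pics/{c}0.png",d["image"][:,:,::-1])
    print(c,d["fx"],d["fy"],d["cx"],d["cy"],np.round(d["cam_to_world"],4).tolist())
    for t in ["carrier","lock_rod","rod_head","loose_knife","guard_tip","seated_knife","tub","cup","thermometer"]:
        print(t,[(np.round(r["rect"]).astype(int).tolist(),round(r["p"],2)) for r in manip.search_frame(c,t)[:3]])
print(manip.pinch_z,manip.read_ee_rot(),manip.read_time())
E
```

```text
pics
rig.py
scene 429.6844781563816 429.6844781563816 315.2926010621638 199.20639241073306 [[0.7106, -0.3549, 0.6075, 0.1068], [-0.7035, -0.3485, 0.6193, -0.5044], [-0.008, -0.8675, -0.4973, 0.535], [0.0, 0.0, 0.0, 1.0]]
carrier [([229, 201, 337, 329], 0.91)]
lock_rod [([273, 208, 327, 264], 0.8)]
rod_head [([274, 209, 329, 265], 0.79)]
loose_knife [([185, 211, 240, 259], 0.65)]
guard_tip [([180, 207, 241, 256], 0.74), ([229, 201, 338, 328], 0.57)]
seated_knife [([273, 183, 317, 228], 0.76)]
tub [([335, 199, 399, 240], 0.65)]
cup [([290, 155, 322, 200], 0.55)]
thermometer [([182, 211, 239, 258], 0.62), ([400, 220, 421, 272], 0.54)]
top 410.9369049084313 410.9369049084313 315.8289633353473 196.9005802631456 [[-0.0037, -0.9931, 0.1171, 0.5092], [-1.0, 0.0047, 0.0086, 0.0291], [-0.0091, -0.1171, -0.9931, 1.0945], [0.0, 0.0, 0.0, 1.0]]
carrier [([304, 221, 374, 289], 0.63)]
lock_rod [([310, 239, 391, 255], 0.63)]
rod_head [([309, 238, 388, 255], 0.68), ([307, 225, 375, 289], 0.41)]
loose_knife [([234, 214, 267, 286], 0.67)]
guard_tip [([236, 218, 264, 290], 0.77)]
seated_knife [([325, 211, 342, 250], 0.85)]
tub [([306, 222, 374, 293], 0.37)]
cup [([240, 133, 271, 169], 0.86), ([310, 239, 393, 255], 0.26)]
thermometer []
0.0187 [4.62913357e-01 3.10729082e+00 3.09547403e-05] 1.0
```

View pics/scene0.png

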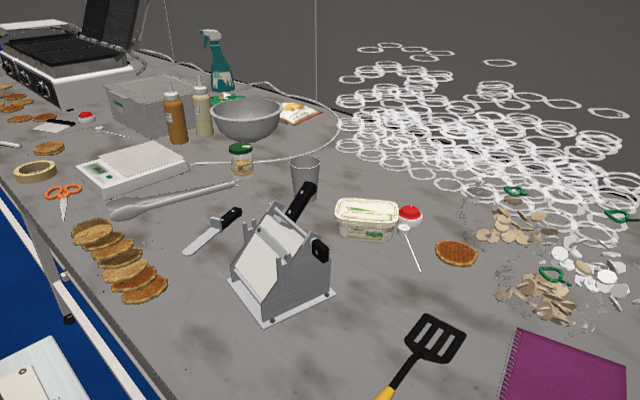

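View pics/top0.png

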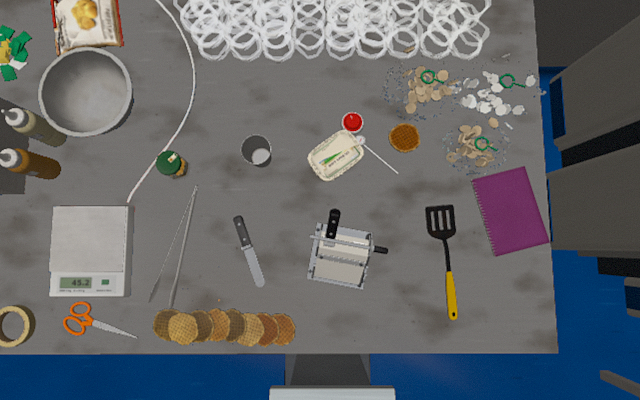

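The scene picture shows the carrier at about (285,260), with its grip at (320,250) and the loose knife at (212,232). In the top view the carrier is at (340,255), the rod grip at (380,250), the far rod end at (312,237), and the knife runs from (238,216) to (262,286). The carrier's axes roughly match the world's, and the loose knife's handle points away from the robot.

```bash
cat > h.py <<'E'
from rig import manip
import numpy as np, cv2
from scipy.spatial.transform import Rotation as R
def camT(d,pose=None):
    if "cam_to_world" in d: return np.array(d["cam_to_world"])
    T=np.eye(4);T[:3,:3]=R.from_rotvec(pose[1]).as_matrix();T[:3,3]=pose[0]
    return T@np.array(d["mount"])
def ray(K,T,uv):
    v=T[:3,:3]@np.array([(uv[0]-K[2])/K[0],(uv[1]-K[3])/K[1],1.]);return T[:3,3],v/np.linalg.norm(v)
def onz(K,T,uv,z):
    o,v=ray(K,T,uv);return o+v*(z-o[2])/v[2]
def proj(K,T,P):
    p=(np.atleast_2d(P)-T[:3,3])@T[:3,:3];return np.c_[K[0]*p[:,0]/p[:,2]+K[2],K[1]*p[:,1]/p[:,2]+K[3]]
def tri(views):  # [(K,T,uv)]
    A=np.zeros((3,3));b=np.zeros(3);L=[]
    for K,T,uv in views:
        o,v=ray(K,T,uv);M=np.eye(3)-np.outer(v,v);A+=M;b+=M@o
    return np.linalg.solve(A,b)
def shot(name,fn=None):
    pose=(np.array(manip.read_position()),np.array(manip.read_ee_rot()))
    d=manip.camera(name);T=camT(d,pose);K=[d[k] for k in("fx","fy","cx","cy")]
    if fn: cv2.imwrite(f"pics/{fn}.png",d["image"][:,:,::-1]);np.savez(f"pics/{fn}.npz",K=K,T=T)
    return d,K,T
def down(yaw): # tool z down; tool y axis at angle yaw in world xy
    y=np.array([np.cos(yaw),np.sin(yaw),0]);z=np.array([0,0,-1.]);return R.from_matrix(np.c_[np.cross(y,z),y,z]).as_rotvec()
E
python3 - <<'E'
from h import *
d,K,T=shot("top","t1")
for n,uv,z in[("grip",(381,250),.128),("rodfar",(313,238),.128),("kn_handle_end",(238,217),.009),("kn_tip",(263,286),.0),("cup",(256,150),.05)]: print(n,np.round(onz(K,T,uv,z),3))
d=manip.camera("wrist");print(np.round(d["mount"],4).tolist(),d["fx"],d["cx"],d["cy"])
print(np.round(R.from_rotvec(manip.read_ee_rot()).as_matrix(),3).tolist())
E
```

```text
grip [ 0.498 -0.114  0.128]
rodfar [0.526 0.044 0.128]
kn_handle_end [0.585 0.245 0.009]
kn_tip [0.404 0.178 0.   ]
cup [0.756 0.193 0.05 ]
[[0.0003, -0.9579, -0.287, 0.0731], [1.0, 0.0001, 0.0007, 0.0001], [-0.0006, -0.287, 0.9579, -0.1416], [0.0, 0.0, 0.0, 1.0]] 355.8418276423978 317.91548805353204 209.2365044566322
[[-0.957, 0.292, -0.0], [0.292, 0.957, -0.0], [0.0, -0.0, -1.0]]
```

Run:
```python
from h import *
for n,p in[("wB",(0.42,0.13,0.30)),("wA",(0.42,-0.07,0.30))]:
    manip.move_to(p,down(np.pi/2)); manip.hold(0.2)
    d,K,T=shot("wrist",n)
    for t in ["lock_rod","rod_head","loose_knife","carrier","seated_knife"]:
        r=manip.regions_of("wrist",t)
        print(n,t,[(np.round(x["rect"]).astype(int).tolist(),round(x["p"],2)) for x in r[:2]])
        if r: np.save(f"pics/{n}_{t}.npy",r[0]["pixels"])
print(manip.read_time(),np.round(manip.read_joint_positions(),2))
```

```text
wB lock_rod [([44, 254, 241, 303], 0.7)]
wB rod_head [([48, 254, 242, 302], 0.55)]
wB loose_knife [([352, 152, 413, 290], 0.56)]
wB carrier [([75, 146, 265, 311], 0.71)]
wB seated_knife [([182, 272, 190, 280], 0.51)]
wA lock_rod [([253, 255, 418, 298], 0.68)]
wA rod_head [([256, 253, 417, 301], 0.68)]
wA loose_knife [([515, 153, 562, 292], 0.95)]
wA carrier [([286, 146, 436, 310], 0.81)]
wA seated_knife [([373, 272, 409, 380], 0.81)]
4.8333 [-0.19  0.03  1.97  0.    1.14 -1.76]
```

View pics/wA.png

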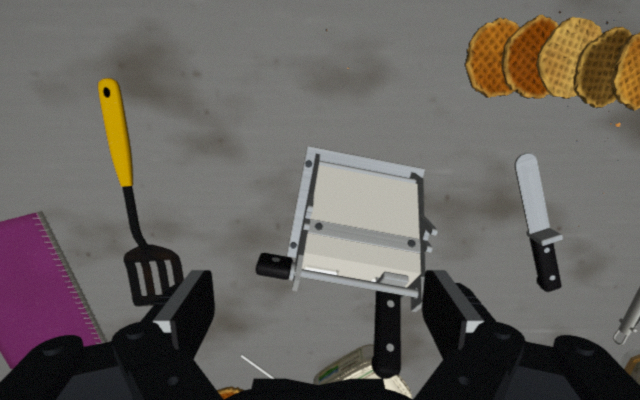

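View pics/wB.png

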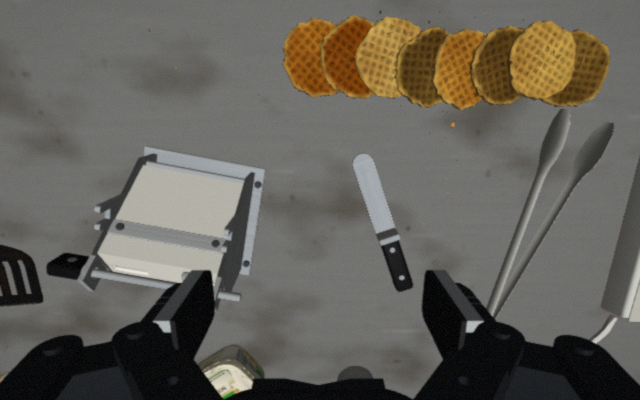

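Run:
```python
import cv2,numpy as np
a=cv2.imread("pics/wA.png");b=cv2.imread("pics/wB.png")
def crop(im,x,y,w,h,s,fn=None):
    c=cv2.resize(im[y:y+h,x:x+w],None,fx=s,fy=s,interpolation=cv2.INTER_CUBIC)
    st=20
    for i in range(0,w,st): cv2.putText(c,str(x+i),(i*s,8),0,.3,(0,0,255),1);cv2.line(c,(i*s,8),(i*s,14),(0,0,255),1)
    for j in range(st,h,st): cv2.putText(c,str(y+j),(0,j*s+3),0,.3,(0,0,255),1);cv2.line(c,(20,j*s),(26,j*s),(0,0,255),1)
    if fn: cv2.imwrite(fn,c)
    return c
crop(a,250,190,200,130,4,"pics/cA.png");crop(b,44,190,200,130,4,"pics/cB.png")
cv2.imwrite("pics/cK.png",np.hstack([crop(a,495,148,100,150,4),crop(b,335,148,100,150,4)]))
```

```text
(no output)
```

View pics/cA.png

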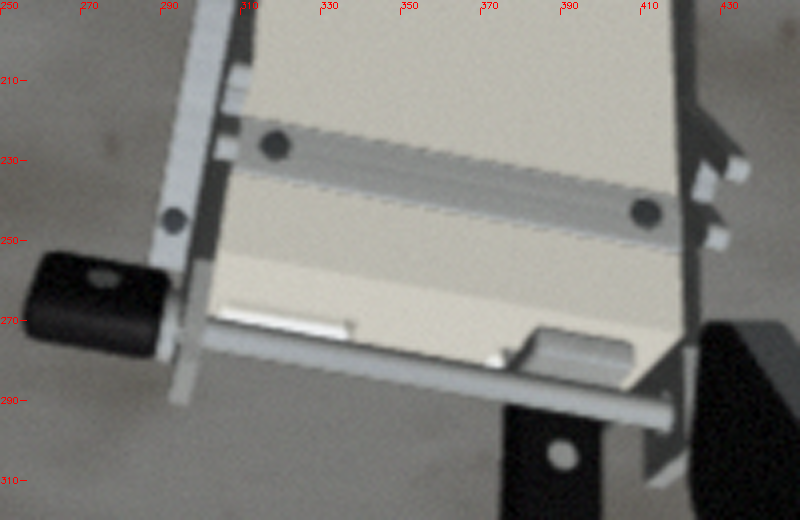

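View pics/cB.png

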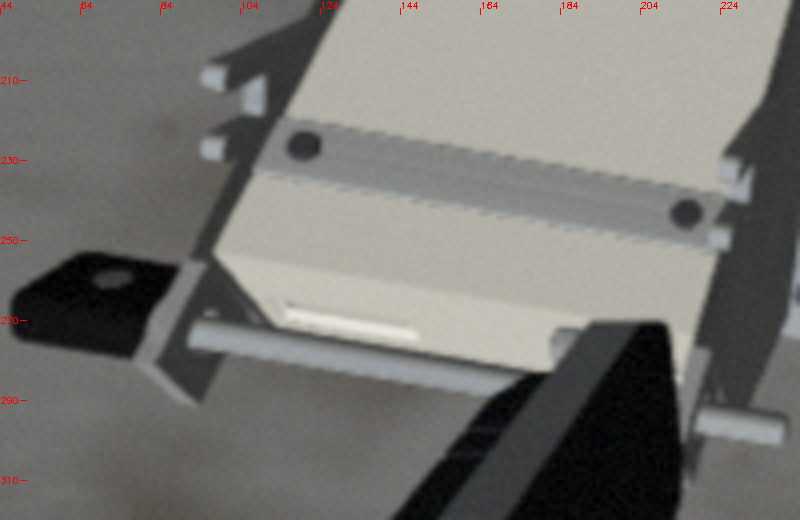

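View pics/cK.png

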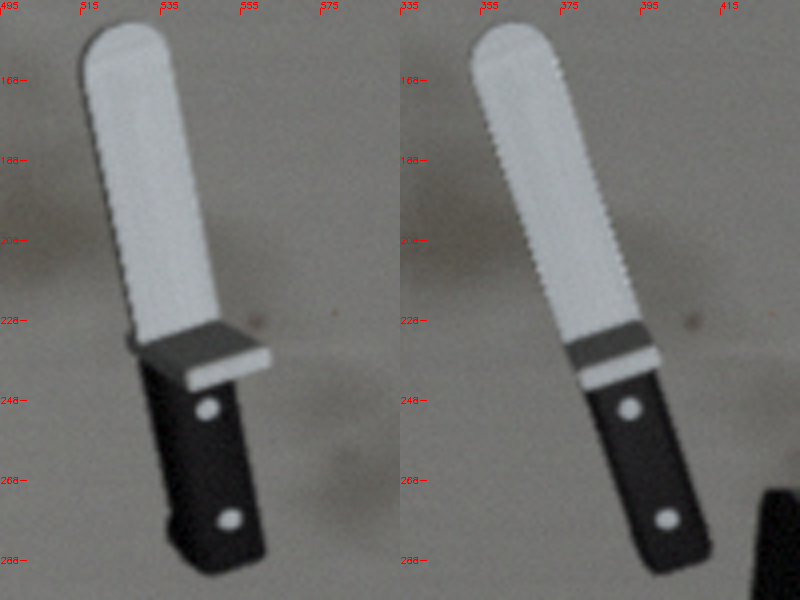

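Crops: the grip rivet is at (275.8,259.5) in wA and (72,259.7) in wB, and the rod's far end shows only in wB at (240.3,297.5). The four notch prong tips show in both views. On the knife, both rivets, the blade tip and the guard's top edge show in both, and the guard stands up. The fingers are not blocking any of these points.

Run:
```python
from h import *
V={n:(np.load(f"pics/{n}.npz")["K"],np.load(f"pics/{n}.npz")["T"]) for n in("wA","wB")}
P={"grip":((275.8,259.5),(72,259.7)),"nL1":((309.5,208),(97.3,209.3)),"nL2":((306.8,227),(97.3,227)),"nR1":((434.5,232),(226.8,231.8)),"nR2":((429.5,249.5),(223.8,249.5)),
"nRbot":((426.3,235.8),(229,236.3)),"scrL":((318.8,226.3),(120,226.5)),"scrR":((411.5,243.3),(215.5,243.3)),
"k1":((546.75,250),(392.5,250)),"k2":((552.25,277.75),(401.75,277.75)),"ktip":((528,154),(362.5,154)),"kguard":((552.25,239.75),(390,239.75))}
X={}
for n,(a,b) in P.items():
    X[n]=tri([(*V["wA"],a),(*V["wB"],b)])
    e=[np.round(proj(*V[k],X[n])[0]-q,1).tolist() for k,q in(("wA",a),("wB",b))]
    print(n,np.round(X[n],4),e)
print("rodfar z.128",onz(*V["wB"],(240.3,297.5),.128))
L=(X["nL1"]+X["nL2"])/2;Rr=(X["nR1"]+X["nR2"])/2;d=Rr-L
print("notch mid",(L+Rr)/2,"len",np.linalg.norm(d),"yaw",np.arctan2(-d[0],d[1]))
g=onz(*V["wB"],(72,259.7),.137);f=onz(*V["wB"],(240.3,297.5),.128);d=f-g
print("rod yaw",np.arctan2(-d[0],d[1]),np.linalg.norm(d[:2]))
k=X["k2"]-X["ktip"];print("knife yaw",np.arctan2(k[1],k[0]),np.arctan2(*(X["k2"]-X["k1"])[[1,0]]))
```

```text
grip [ 0.4944 -0.1095  0.1222] [[0.0, -0.0], [-0.0, 0.0]]
nL1 [ 0.4427 -0.0764  0.121 ] [[0.0, 0.6], [-0.0, -0.6]]
nL2 [ 0.4607 -0.079   0.1219] [[0.0, -0.1], [-0.0, 0.1]]
nR1 [0.4659 0.0435 0.1208] [[-0.0, -0.1], [-0.0, 0.1]]
nR2 [0.4834 0.0398 0.1226] [[-0.0, -0.0], [-0.0, 0.0]]
nRbot [0.4762 0.0412 0.1051] [[0.0, 0.2], [0.0, -0.2]]
scrL [ 0.4662 -0.0675  0.1046] [[-0.0, 0.0], [0.0, -0.0]]
scrR [0.4841 0.0268 0.1049] [[-0.0, -0.1], [-0.0, 0.1]]
k1 [0.5289 0.2272 0.017 ] [[0.0, 0.0], [-0.0, -0.0]]
k2 [0.5685 0.2419 0.0171] [[0.0, 0.0], [-0.0, -0.0]]
ktip [0.4061 0.1845 0.0123] [[-0.0, 0.0], [0.0, -0.0]]
kguard [0.5079 0.2194 0.0343] [[0.0, 0.0], [-0.0, -0.0]]
rodfar z.128 [0.53249057 0.05388372 0.128     ]
notch mid [ 0.46314931 -0.01801051  0.12157204] len 0.12150968370699237 yaw -0.18994100656857976
rod yaw -0.2870056382712614 0.15875929640743525
knife yaw 0.33929247967428844 0.3540762199476347
```

Checks out: the rivet sits on the grip's -x side face. That gives a carrier yaw of about -0.189, bore_mid at about (.517,-.028) and notch_mid at about (.4636,-.0181). Lengths agree at 168 mm along the rod, 121 mm between the cheeks and 54 mm from bores to notches. Next I grasp the rod and draw it out.

```bash
cat >> h.py <<'E'
YAW=-0.189
CX=np.array([np.cos(YAW),np.sin(YAW),0]);CY=np.array([-np.sin(YAW),np.cos(YAW),0]);CZ=np.array([0,0,1.])
NOTCH=np.array([.4636,-.0181,0]);BORE=NOTCH+.054*CX
def st(m=""): print(m,"p",np.round(manip.read_position(),4),"F",np.round(manip.read_contact_force(),1),"w",round(manip.read_width(),4),"t",round(manip.read_time(),2))
E
cat > s1.py <<'E'
from h import *
g=BORE+.010*CY-.096*CY
best=None
for a in(YAW,YAW+np.pi):
    qs=[manip.solve_ik(p,down(a)) for p in(g+[0,0,.2],g+[0,0,.106],g-.165*CY+[0,0,.14],NOTCH-.096*CY+[0,0,.1])]
    print(a,[None if q is None else np.round(q,2).tolist() for q in qs])
    if all(q is not None for q in qs):
        m=max(abs(q[5]) for q in qs)
        if best is None or m<best[0]: best=(m,a)
o=down(best[1]);print(best)
manip.command_gripper(.04,60)
manip.move_to(g+[0,0,.2],o);st()
manip.servo_line(g+[0,0,.106],o,.12);st("at grip")
manip.command_gripper(0.0,60);st("closed")
manip.servo_line(g-.165*CY+[0,0,.107],o,.12);st("drawn");manip.hold(.15)
manip.servo_line(g-.165*CY+[0,0,.135],o,.12);st("up")
manip.servo_line(NOTCH-.096*CY-.155*CY+[0,0,.135],o,.12);st("over x")
np.save("o.npy",o)
d,K,T=shot("wrist","w3")
E
python3 s1.py
```

```text
-0.189 [[-0.24, 0.3, 1.9, -0.0, 0.94, -0.06], [-0.24, 0.45, 1.96, -0.0, 0.73, -0.06], [-0.55, 0.43, 1.87, -0.0, 0.84, -0.36], [-0.27, 0.4, 2.07, -0.0, 0.67, -0.08]]
2.952592653589793 [None, None, None, None]
(np.float64(0.3623994853840533), -0.189)
 p [ 0.5005 -0.1127  0.2001] F [ 0.6  0.5 -0.2] w 0.0399 t 6.85
at grip p [ 0.501  -0.1128  0.1065] F [ 0.3 -0.7 -0.2] w 0.04 t 7.78
closed p [ 0.501  -0.1128  0.1067] F [-0.6  0.6  3.8] w 0.0136 t 8.13
drawn p [ 0.4695 -0.2742  0.1069] F [ 0.2 -1.2 -1.7] w 0.0133 t 9.66
up p [ 0.4699 -0.2749  0.1354] F [-0.3 -0.5 -0.3] w 0.0132 t 10.19
over x p [ 0.4169 -0.265   0.135 ] F [ 0.3 -0.3 -1.3] w 0.0128 t 10.79
```

Run:
```python
from h import *
o=np.load("o.npy")
manip.servo_line(NOTCH-.096*CY+[0,0,.135],o,.15);st("over notch")
manip.servo_line(NOTCH-.096*CY+[0,0,.112],o,.12);st("low hover");manip.hold(.15)
d,K,T=shot("scene","s4");a=cv2.resize(d["image"][190:290,215:345,::-1],None,fx=4,fy=4,interpolation=cv2.INTER_CUBIC)
# expected rod axis at z=.133, notch line at z=.124
for z,c in((.133,(0,0,255)),(.124,(0,255,0))):
    for s in(-.0605,.0605,.074): 
        u=proj(K,T,NOTCH+s*CY+[0,0,z])[0];print(z,s,np.round(u,1));cv2.circle(a,tuple(int(v) for v in (u-[215,190])*4),2,c,-1)
d,K,T=shot("wrist","w4");b=cv2.resize(d["image"][:,:,::-1],(520,325))
cv2.imwrite("pics/c4.png",np.vstack([a[:,:520],b[:190]]))
```

```text
over notch p [ 0.4456 -0.1128  0.135 ] F [ 0.4  0.2 -0.9] w 0.0128 t 12.03
low hover p [ 0.4449 -0.1127  0.1116] F [-0.8  0.1  0.1] w 0.0132 t 12.37
0.133 -0.0605 [282.4 248.5]
0.133 0.0605 [248.1 215. ]
0.133 0.074 [244.8 211.7]
0.124 -0.0605 [282.7 253.2]
0.124 0.0605 [248.6 219.2]
0.124 0.074 [245.2 215.9]
```

View pics/c4.png

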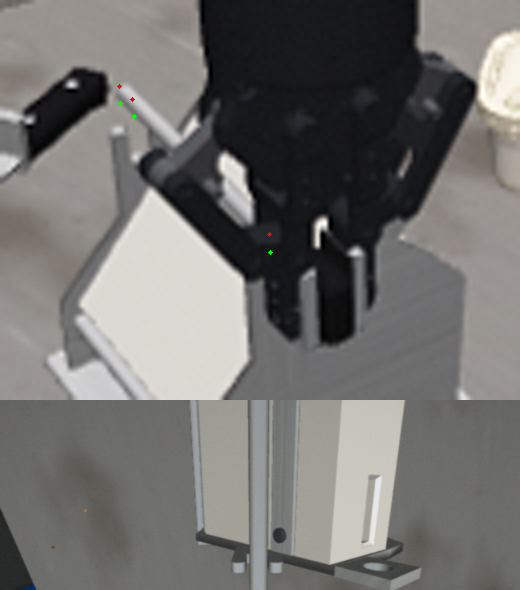

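The rod is centred between the two -y prongs (239 and 277, rod at 258 in the lower panel) and its far end matches the predicted marks in the scene crop. The free slot's mouth shows at (372,508). I lower it now.

Run:
```python
from h import *
o=np.load("o.npy");g=NOTCH-.096*CY
for z in(.104,.098,.094,.091,.089,.087):
    manip.servo_line(g+[0,0,z],o,.06);F=manip.read_contact_force();st(z)
    if F[2]>8: break
# slot picture geometry
z=np.load("pics/w4.npz");K,T=z["K"],z["T"]
im=cv2.imread("pics/w4.png");c=cv2.resize(im[70:230,380:540],None,fx=3.7,fy=3.7,interpolation=cv2.INTER_CUBIC)
cv2.imwrite("pics/c5.png",c)
```

```text
0.104 p [ 0.4452 -0.1122  0.1036] F [-0.5 -0.3 -1.5] w 0.0134 t 12.9
0.098 p [ 0.4452 -0.1123  0.0976] F [-0.1 -0.4 -1.3] w 0.0131 t 13.15
0.094 p [ 0.4454 -0.1123  0.0938] F [ 0.3 -0.7 -0.8] w 0.013 t 13.4
0.091 p [ 0.4455 -0.1123  0.0908] F [0.1 0.1 0.2] w 0.0133 t 13.65
0.089 p [ 0.4458 -0.1124  0.0891] F [0.4 0.1 1. ] w 0.013 t 13.9
0.087 p [ 0.446  -0.1125  0.0878] F [-2.7  0.1 12. ] w 0.0134 t 14.15
```

View pics/c5.png

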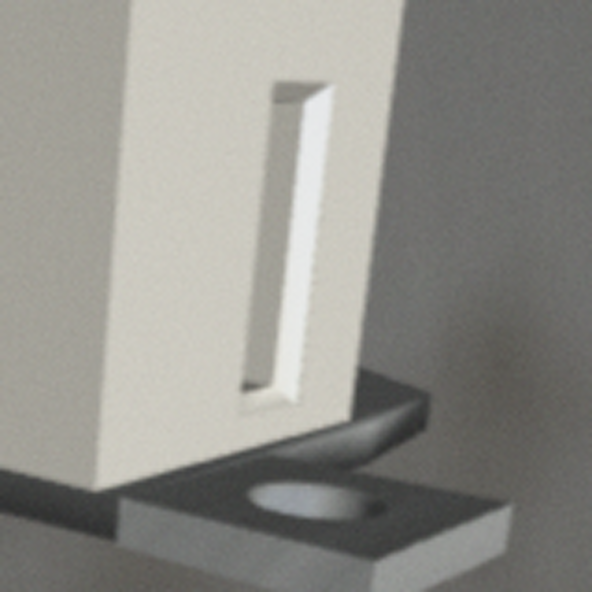

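The rod is home: contact came at TCP z .0878, as predicted. The crop shows the slot's mouth with corners (275,84), (333,84), (298,403) and (240,405). I fit the slot position and cross-check it in wA.

```bash
cat >> h.py <<'E'
U=.643*CX+.766*CZ;TT=-.766*CX+.643*CZ
E
python3 - <<'E'
from h import *
from scipy.optimize import least_squares
z=np.load("pics/w4.npz");K,T=z["K"],z["T"]
uv=np.array([(275,84),(333,84),(298,403),(240,405)])/3.7+[380,70]
cor=[(16,4.25),(16,-4.25),(-16,-4.25),(-16,4.25)]
def pts(p): 
    c=BORE+p[0]*CX+p[1]*CY+[0,0,p[2]];return np.array([c+a*1e-3*CY+b*1e-3*TT for a,b in cor])
r=least_squares(lambda p:(proj(K,T,pts(p))-uv).ravel(),[.007,-.036,.106]);print("free",np.round(r.x,4),np.round(r.fun,1))
r=least_squares(lambda p:(proj(K,T,pts([p[0],p[1],.106]))-uv).ravel(),[.007,-.036]);print("z fixed",np.round(r.x,4),np.round(r.fun,1))
for s in(r.x[0],.007):
    z=np.load("pics/wA.npz");P=pts([s,-.036,.106]);q=proj(z["K"],z["T"],P);print("wA crop px",np.round((q-[250,190])*4).tolist())
# lug (bore) hole check in w4: top of lug; and seated knife rivet wA prediction
    z=np.load("pics/wA.npz");c=BORE+s*CX+.036*CY+[0,0,.106]
    for xr in(20,62): print("seated rivet",xr,np.round((proj(z["K"],z["T"],c+xr*1e-3*U+.009*TT)[0]-[250,190])*4))
E
```

```text
free [-0.0013 -0.0353  0.1188] [ 1.8 -0.4 -1.8 -0.  -2.1 -1.   1.9  1.4]
z fixed [ 0.0037 -0.0363] [ 1.9  3.1 -2.7  3.4 -2.2 -4.7  2.8 -2.8]
wA crop px [[351.0, 323.0], [344.0, 336.0], [224.0, 315.0], [228.0, 302.0]]
seated rivet 20 [567. 429.]
seated rivet 62 [566. 602.]
wA crop px [[348.0, 335.0], [342.0, 347.0], [222.0, 326.0], [226.0, 314.0]]
seated rivet 20 [564. 440.]
seated rivet 62 [562. 614.]
```

The slot sits about 4.5 mm to +x of the bores, and the wA strip and the seated knife's rivet both support that. Next I release the rod, pick up the knife and carry it above the slot.

```bash
cat >> h.py <<'E'
SLOT=BORE+.0045*CX-.036*CY+[0,0,.106]
KYAW=.338;KX=np.array([np.cos(KYAW),np.sin(KYAW),0]);KO=np.array([.5047,.2187,0])
GX=.062;GZ=.002
def ins(lift,s=-1): # tcp pose with the knife `lift` above home
    y=s*CY;z=-TT;return SLOT+(GX+lift)*U+(GZ-.009)*TT, R.from_matrix(np.c_[np.cross(y,z),y,z]).as_rotvec()
E
cat > s2.py <<'E'
from h import *
o=np.load("o.npy")
ok=None
for s in(-1,1):
    ko=down(KYAW+s*np.pi/2);q=[manip.solve_ik(KO+GX*KX+[0,0,z],ko) for z in(GZ,.3)]
    q+=[manip.solve_ik(*ins(l,s)) for l in(.24,.2,.12,.06,0)]
    print(s,[None if x is None else np.round(x,2).tolist() for x in q])
    if ok is None and all(x is not None for x in q): ok=s
print("choice",ok);np.save("s.npy",ok)
manip.command_gripper(.04);st("open")
manip.servo_line(NOTCH-.096*CY+[0,0,.2],o,.15);st("clear")
d,K,T=shot("scene","s6");print([(np.round(r["rect"]).tolist(),r["p"]) for r in manip.search_frame("scene","lock_rod")[:1]], np.round(proj(K,T,[NOTCH+a*CY+[0,0,.11] for a in(-.111,.074)])))
ko=down(KYAW+ok*np.pi/2);k=KO+GX*KX
manip.move_to(k+[0,0,.15],ko);st()
manip.servo_line(k+[0,0,.03],ko,.15)
for z in(.015,.008,GZ):
    manip.servo_line(k+[0,0,z],ko,.06);F=manip.read_contact_force()
    if F[2]>6: break
st("down");manip.command_gripper(0,80);st("closed")
print(manip.read_grip_force())
manip.servo_line(k+[0,0,.3],ko,.2);st("up")
E
python3 s2.py
```

```text
-1 [[0.38, 0.73, 1.75, 0.0, 0.66, 1.62], [0.38, 0.34, 1.6, 0.0, 1.21, 1.62], [-0.14, 0.23, 1.93, -0.3, 0.11, 1.9], None, [-0.14, 0.28, 2.16, 3.38, 0.17, -1.77], [-0.13, 0.34, 2.26, 3.28, 0.33, -1.66], [-0.12, 0.43, 2.35, 3.24, 0.51, -1.62]]
1 [[0.38, 0.73, 1.75, -0.0, 0.66, -1.53], [0.38, 0.34, 1.6, -0.0, 1.21, -1.53], [-0.14, 0.23, 1.93, -0.3, 0.11, -1.24], None, [-0.14, 0.28, 2.16, 3.38, 0.17, 1.37], [-0.13, 0.34, 2.26, 3.28, 0.33, 1.48], [-0.12, 0.43, 2.35, 3.24, 0.51, 1.52]]
choice None
open p [ 0.4455 -0.1124  0.0869] F [ 1.1 -0.3  0.5] w 0.0399 t 14.53
clear p [ 0.445  -0.1122  0.1993] F [-0.1  0.4  0.2] w 0.0399 t 15.43
[([246.0, 224.0, 304.0, 288.0], 0.62)] [[300. 277.]
 [246. 222.]]Traceback (most recent call last):
  File "s2.py", line 13, in <module>
    ko=down(KYAW+ok*np.pi/2);k=KO+GX*KX
                 ~~^~~~~~
TypeError: unsupported operand type(s) for *: 'NoneType' and 'float'
```

The rod is parked: its detected rectangle matches the prediction. Insertion needs the flipped wrist, so I use the half-turn grasp (s=-1), where j4+j6 stays constant through the flip, and flip high above the carrier.

```bash
cat > s3.py <<'E'
from h import *
ko=down(KYAW-np.pi/2);k=KO+GX*KX
manip.move_to(k+[0,0,.15],ko);st()
manip.servo_line(k+[0,0,.03],ko,.15)
for z in(.015,.008,GZ):
    manip.servo_line(k+[0,0,z],ko,.06);F=manip.read_contact_force()
    if F[2]>6: break
st("down");zc=manip.read_position()[2];manip.command_gripper(0,80);st("closed")
print("grip",manip.read_grip_force(),"z",zc,"yaw")
manip.servo_line(k+[0,0,.28],ko,.2);st("up")
q=manip.solve_ik(*ins(.24,-1));print(np.round(q,2))
if abs(q[3])<1 and manip.read_width()>.02:
    manip.set_joints(q);st("pre")
    q=np.array(q);q[3]+=3.55;q[5]-=3.55;q[4]=.14
    manip.set_joints(q);st("flipped")
    print(*[None if (x:=manip.solve_ik(*ins(l,-1))) is None else np.round(x,2) for l in(.15,.12,0)])
d,K,T=shot("scene","s7")
cv2.imwrite("pics/c7.png",cv2.resize(d["image"][80:330,150:450,::-1],(720,600)))
E
python3 s3.py
```

```text
p [0.5631 0.2386 0.1498] F [0.5 0.1 0.4] w 0.0404 t 17.02
down p [0.5629 0.2391 0.0015] F [ 0.2  0.2 -0.1] w 0.0401 t 18.89
closed p [0.5635 0.2393 0.0024] F [-0.2  0.1  2.2] w 0.0217 t 19.18
grip 79.37050223350525 z 0.00153936348199896 yaw
up p [0.5625 0.239  0.2787] F [-0.3 -0.6 -1.4] w 0.022 t 20.73
[-0.14  0.23  1.93 -0.3   0.11  1.9 ]
pre p [ 0.7104 -0.1015  0.3325] F [ 0.6  0.  -0.7] w 0.0221 t 22.1
flipped p [ 0.7512 -0.102   0.395 ] F [ 0.3  0.7 -1.9] w 0.0222 t 25.07
None [-0.14  0.28  2.16  3.38  0.17 -1.77] [-0.12  0.43  2.35  3.24  0.51 -1.62]
```

View pics/c7.png

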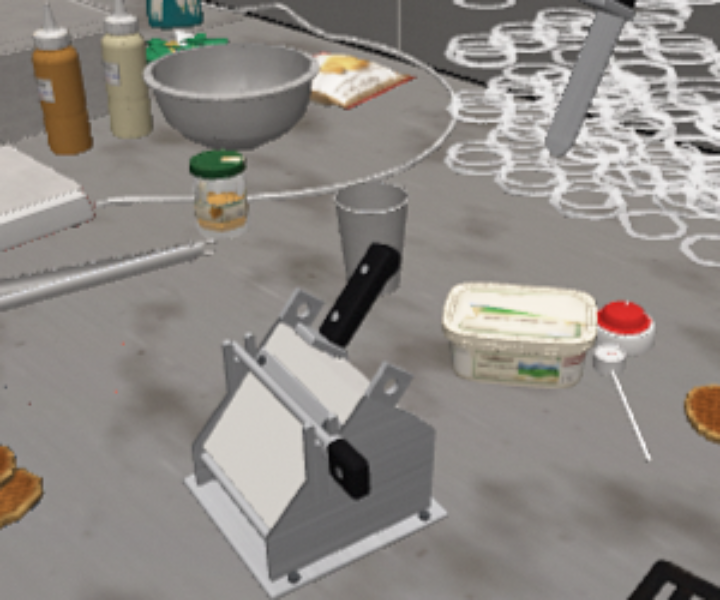

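The rod lies in both notches. The knife is held blade-down and clear of everything, with its tip at (560,150) in this crop. I move to just above the slot and check the blade tip numerically against the prediction.

Run:
```python
from h import *
manip.set_joints(manip.solve_ik(*ins(.12)));manip.hold(.2);st("pre-insert")
for cam in("scene","top"):
    d,K,T=shot(cam,"s8"+cam)
    pr=proj(K,T,[SLOT+(.12-.105)*U,SLOT+.12*U+.027*TT,SLOT+.12*U-.009*TT+.013*CY,SLOT])
    r=manip.regions_of(cam,"loose_knife")[:2]
    print(cam,"pred tip,guard,edge,slot",np.round(pr,1).tolist())
    for x in r:
        m=x["pixels"];ys,xs=np.nonzero(m);j=ys>=ys.max()-2;i=ys<=ys.min()+2
        print(x["p"],np.round(x["rect"]),"low",xs[j].mean(),ys.max())
# local brightness profile of blade near tip in the scene view: row crossings
import numpy as np
im=cv2.imread("pics/s8scene.png").astype(int);z=np.load("pics/s8scene.npz")
for a in(.02,.04,.06,.08):
    c=proj(z["K"],z["T"],[SLOT+(.12-.105+a)*U+b*CY for b in(-.013,.013)])
    r=int(round(c[:,1].mean()));print(a,np.round(c,1).tolist(),r,im[r,int(c[:,0].min())-10:int(c[:,0].max())+11].mean(1).astype(int).tolist())
```

```text
pre-insert p [ 0.6359 -0.0877  0.2425] F [ 1.   0.1 -1. ] w 0.0219 t 26.11
scene pred tip,guard,edge,slot [[310.3, 235.3], [333.3, 177.0], [341.6, 182.0], [305.7, 242.7]]
0.84 [314. 136. 379. 235.] low 318.14285714285717 234
top pred tip,guard,edge,slot [[359.9, 239.0], [368.1, 216.7], [363.2, 204.0], [358.7, 243.0]]
0.58 [371. 174. 385. 205.] low 373.6 206
0.02 [[320.8, 228.9], [312.3, 222.0]] 225 [139, 137, 139, 138, 138, 137, 136, 137, 137, 143, 167, 171, 168, 167, 166, 167, 164, 166, 167, 165, 169, 170, 166, 98, 111, 117, 117, 115, 115]
0.04 [[327.1, 218.9], [318.4, 212.2]] 216 [138, 137, 137, 136, 133, 132, 132, 131, 135, 153, 169, 168, 168, 168, 170, 170, 166, 165, 165, 168, 166, 162, 125, 113, 138, 137, 114, 152, 215, 241]
0.06 [[333.5, 208.8], [324.5, 202.4]] 206 [134, 135, 134, 134, 133, 135, 134, 135, 140, 155, 168, 167, 170, 168, 169, 169, 167, 164, 164, 167, 167, 166, 130, 138, 221, 214, 211, 232, 237, 241]
0.08 [[339.8, 198.7], [330.7, 192.5]] 196 [145, 147, 147, 145, 144, 143, 144, 144, 140, 134, 168, 167, 170, 170, 168, 169, 167, 169, 166, 167, 166, 164, 151, 102, 116, 142, 142, 141, 141, 141]
```

Run:
```python
from h import *
z=np.load("pics/s7.npz");K,T=z["K"],z["T"]
f=lambda u:np.array(u)/2.4+[150,80]
for n,P,u in[("lug-",BORE-.063*CY+[0,0,.13],(391,388)),("lug+",BORE+.058*CY+[0,0,.13],(303,310)),("seated riv25",SLOT+.072*CY+.025*U+.009*TT,(335,316)),("riv67",SLOT+.072*CY+.067*U+.009*TT,(366,267)),("rod end+",NOTCH+.074*CY+[0,0,.11],(229,345)),("rod grip",NOTCH-.111*CY+[0,0,.105],(352,470))]:
    print(n,np.round(proj(K,T,P)[0],1),np.round(f(u),1))
```

```text
lug- [312.  239.6] [312.9 241.7]
lug+ [275.6 208.1] [276.2 209.2]
seated riv25 [288.1 210.6] [289.6 211.7]
riv67 [300.3 190.9] [302.5 191.2]
rod end+ [245.9 222.4] [245.4 223.8]
rod grip [300.  279.9] [296.7 275.8]
```

The carrier features and the blade show the same small camera offset, so they are aligned to within 1 mm. I insert with a force watch.

Run:
```python
from h import *
for l in(.105,.095,.085,.07,.05,.03,.015,.006,.003,.001,-.001,-.003):
    p,o=ins(l);manip.servo_line(p,o,.06)
    F=np.array(manip.read_contact_force());q=manip.read_position()
    print(l,"F u,y,t",np.round([F@U,F@CY,F@TT],1),"lift",round(float((q-SLOT)@U-GX),4))
    if np.linalg.norm(F)>12: break
st()
```

```text
0.105 F u,y,t [-1.4  0.4 -1.5] lift 0.1043
0.095 F u,y,t [-0.6 -0.3 -1.3] lift 0.0943
0.085 F u,y,t [-0.6  0.  -1.4] lift 0.0842
0.07 F u,y,t [-0.1  0.1 -1.3] lift 0.0695
0.05 F u,y,t [ 0.6 -0.9 -0.8] lift 0.0499
0.03 F u,y,t [-0.2  1.3 -1.2] lift 0.0301
0.015 F u,y,t [-1.8 -0.8 -1.6] lift 0.0149
0.006 F u,y,t [-0.5  0.6 -0.2] lift 0.0058
0.003 F u,y,t [-0.1  0.1 -0.8] lift 0.003
0.001 F u,y,t [-2.1 -0.6 -0.3] lift 0.001
-0.001 F u,y,t [ 5.7 -0.8  1. ] lift 0.0008
-0.003 F u,y,t [10.3 -1.7  4.4] lift 0.0008
 p [ 0.5595 -0.0731  0.1493] F [ 2.9 -2.3 10.7] w 0.0216 t 30.41
```

The shoulder made contact at +0.8 mm, so the knife is fully home. I release, back out along t, and verify numerically.

Run:
```python
from h import *
p,o=ins(0.0005);manip.servo_line(p,o,.05)
manip.command_gripper(.042);st("open")
for d in(.14,.11,.09,.07):
    try: manip.servo_line(p+d*TT,o,.1);print("back",d);break
    except manip.IKError: pass
st()
manip.hold(.3)
def seen(cam,fn):
    d,K,T=shot(cam,fn)
    for t in("loose_knife","seated_knife","lock_rod"):
        print(cam,t,[(np.round(r["rect"]).tolist(),round(r["p"],2)) for r in manip.search_frame(cam,t)[:3]])
    for n,s in(("loose",0),("seated",.072)):
        q=proj(K,T,[SLOT+s*CY+a*U+b*CY+c*TT for a in(0,.09) for b in(-.012,.012) for c in(-.009,.009)]);print(n,"handle pred",np.round([*q.min(0),*q.max(0)]))
seen("scene","s9");seen("top","t9")
```

```text
open p [ 0.5585 -0.0729  0.1488] F [ 0.  -0.5 -0.3] w 0.0422 t 30.99
back 0.14
 p [ 0.4539 -0.0529  0.2392] F [-0.5  0.1 -0.5] w 0.0423 t 32.54
scene loose_knife [([296.0, 198.0, 339.0, 243.0], 0.84)]
scene seated_knife [([248.0, 224.0, 304.0, 285.0], 0.69), ([274.0, 181.0, 317.0, 228.0], 0.68), ([228.0, 202.0, 336.0, 328.0], 0.57)]
scene lock_rod [([246.0, 226.0, 303.0, 287.0], 0.67)]
loose handle pred [298. 193. 341. 248.]
seated handle pred [278. 178. 317. 228.]
top loose_knife [([354.0, 212.0, 371.0, 249.0], 0.6)]
top seated_knife [([323.0, 209.0, 341.0, 247.0], 0.59)]
top lock_rod [([309.0, 260.0, 392.0, 275.0], 0.84)]
loose handle pred [353. 213. 372. 247.]
seated handle pred [324. 208. 340. 241.]
```

Run:
```python
from h import *
for fn in("s9","t9"):
    im=cv2.imread(f"pics/{fn}.png").max(2);z=np.load(f"pics/{fn}.npz");K,T=z["K"],z["T"]
    for n,s in(("loose",0),("seated",.072)):
        q=proj(K,T,[SLOT+s*CY+a*U+b*CY+c*TT for a in(0,.09) for b in(-.012,.012) for c in(-.009,.009)])
        x0,y0=np.floor(q.min(0)-6).astype(int);x1,y1=np.ceil(q.max(0)+6).astype(int)
        m=(im[y0:y1,x0:x1]<60).astype(np.uint8)
        N,lab,stt,cen=cv2.connectedComponentsWithStats(m);i=1+np.argmax(stt[1:,4])
        c=proj(K,T,SLOT+s*CY+.045*U)[0]
        print(fn,n,"area",stt[i,4],"centroid-pred",np.round(cen[i]+[x0,y0]-c,1),"box",stt[i,:4]+[x0,y0,0,0],"boxpred",np.round([*q.min(0),*(q.max(0)-q.min(0))]))
```

```text
s9 loose area 555 centroid-pred [ 4.7 -4.7] box [304 198  36  39] boxpred [298. 193.  43.  54.]
s9 seated area 601 centroid-pred [ 2.7 -1. ] box [283 181  34  44] boxpred [278. 178.  40.  51.]
t9 loose area 284 centroid-pred [ 1.  -1.6] box [355 215  17  29] boxpred [353. 213.  18.  33.]
t9 seated area 260 centroid-pred [ 1. -2.] box [326 209  14  30] boxpred [324. 208.  16.  34.]
```

In the top view both knives sit the same relative to prediction (within 0.4 px, under 1 mm). The rod is parked and the arm is clear, so I hand in.

```bash
python3 -c "
from rig import manip
print(manip.sign_off())"
```

```text
the job is handed in; nothing more can be done
None
```

The job is handed in (no verdict came back): by my measurements the rod lies in both parking notches, the loose knife is fully home with its guard on the same side as the seated knife's, and that knife shows no shift.

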